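# Log the dose, close the supplement tin and take its outer lid away

### The job

A dose has just been taken from the open supplement tin: log it on the tally counter by swinging the counter's lever all the way to its stop, then letting go so that it springs back. Next pick up the nested lid set by the inner lid's stem knob so that both lids travel together, lower it gently onto the tin until the inner lid is fully seated in the tin's mouth, and let go without dropping it. Then grip the outer lid by its collar and lift it alone straight up (it is due for washing), leaving the inner lid seated and the tin, bowl, mortar and jar where they stand, and finish while still holding the outer lid level above the tin, clear of the inner lid's knob.

Things in the scene. Friction and masses are not known exactly. Their poses are not given: they have to be found in the camera images.
- tin: Loose upright round metal supplement tin without a lid, steel with a white band, 110 mm outer diameter, 100 mm high, wall 4 mm (mouth 102 mm inner diameter), about 0.9 kg, filled to 60 mm. Origin: centre of its underside; z up along its axis.
- inner_lid: Loose aluminium inner lid, about 0.16 kg. From bottom up: tapered plug 94 mm wide (84 at its foot), 0 to 16 mm; flange 112 mm wide, 16 to 20 mm, which comes to rest on the tin's rim; wooden stem knob, see stem_top. Origin: centre of the plug's underside, z up. Starts standing on its plug on the worktop under the outer lid; seated, its origin is 84 mm above the tin's.
- stem_top (a point): Top centre of the inner lid's straight round wooden stem knob, 19 mm diameter, 74 mm above the inner lid's origin. It passes with 3.5 mm play all round through the outer lid's collar and stands 26 mm above the collar's top. Lifting it lifts both lids, as the outer lid rests on the inner lid's flange.
- outer_lid: Loose steel ring-shaped cap, 130 mm diameter, about 0.18 kg, lying on the inner lid's flange. From bottom up: skirt 3 mm thick (124 mm inside, goes loosely round the tin), 0 to 14 mm; flat ring plate, 14 to 18 mm; collar, see collar_top. Origin: centre of the skirt's lower rim, 6 mm above the inner lid's origin when nested; z up.
- collar_top (a point): Centre of the top of the outer lid's black tubular collar: 44 mm outer, 26 mm inner diameter, 24 mm tall from the plate, its top 42 mm above the outer lid's origin. Lifting it lifts the outer lid alone, off over the stem.
- counter: Bench tally counter screwed to the worktop: grey block 85 x 75 x 46 mm on a dark 110 x 95 mm foot plate, with a steel lever swinging level over its top. Origin: centre of its underside, on the lever's vertical axis. Its x axis points away from the white number drums, to the middle of the lever's swing.
- lever (a joint): Angle of the counter's sprung lever about a vertical axis, rad: 0 at rest, grows counter-clockwise seen from above, hard stop at 1.0. The spring pushes it back: 0.9 N at the pin at rest, 2.6 N at the stop. The arm points 0.5 rad clockwise of the counter's x axis at rest, 0.5 rad counter-clockwise of it at the stop.
- lever_pin (a point): Top of the lever's upright black pin, 14 mm diameter, 40 mm tall, at the end of the arm, 85 mm from the lever's axis, 98 mm above the worktop. The arm's top is 58 mm above the worktop; the pin is outside the block's outline, so fingers can straddle it from above.
- lever_pivot (a point): Point on the lever's vertical axis, 59 mm above the worktop.
- bowl: Bystander: steel feed bowl of biscuits, 130 mm diameter, 50 mm high. Origin: centre of its underside.
- mortar: Bystander: wooden mortar, 110 mm diameter, 70 mm high. Origin: centre of its underside.
- jar: Bystander: closed jar, 72 mm diameter, 100 mm high. Origin: centre of its underside.
Mind the look-alikes: they are no part of the job. What is shaped like the counter but purple is not meant.

How it is judged:
By the outcome, as a careful person would: the job done as asked, in the order asked, and still so for the second after the job is handed in, while the arm keeps its last pose, push and grip.
It also fails if it takes over 64 s, if anything falls off the work surface, if the arm or the gripper's body presses on something with over 40 N, if the wrist force passes 120 N, or if a joint passes its speed limit or range.

### The arm

A 6-joint arm with a two-finger parallel gripper is mounted at the origin on the work surface. World frame = base frame: x ahead of the robot, y to its left, z up, the work surface at z = 0. Lengths are in m, angles in degrees, forces in N, time in s.
With the tool pointing down it reaches from about 0.35 to 0.975 m from the base axis. Payload 4.9 kg.
Tool frame: the origin (TCP) lies at the very end of the fingers, on their centre line; the grasp point (between the pads) lies 19 mm behind it; z points along the fingers, y is the direction in which the jaws open and shut (so a half turn about z gives the same grasp; the last joint's range is limited). The gripper opens to 85 mm and grips with 20 to 120 N. Pads are 22 mm wide; open, the fingers measure 114 mm over their backs; the gripper's body (76 mm by 85 mm) begins 54 mm behind the grasp point. The pads swing forward as they close: fully open they stand 13 mm farther back than shut.
Start: joints at [57.353, 3.019, 92.412, -0, 84.569, -6.818], TCP at [0.272, 0.563, 0.231] pointing down, gripper open.
Joint ranges: [-172.51, 172.51], [-57.92, 126.97], [3.15, 148.05], [-58.71, 238.71], [5.1, 150.11], [-179.66, 179.66]. Speed limits (degrees/s): [147.25, 147.25, 180, 180, 180, 180].

### API

Orientations are given as [roll, pitch, yaw] about the fixed x, y, z axes, in that order (R = Rz(yaw) Ry(pitch) Rx(roll)).
In Python, from plant import arm, vision, workorder gives the robot as it stands.
- The arm moves only by the tool play_rows, never from a script. Its argument "series" is a list of rows, each an object with "claw": the gripper command: -1 is shut, 1 is fully open, values between are in proportion; "travel": the shift along the world's x, y, z in mm, a list of three; "yaw": the turn about the world's z in rad. A call has 1 to 20 rows; each row shifts and turns the commanded pose from where the row before left it; what a row does not reach is not made up. A row lasts 1/10 s, in which the tool goes at most 50 mm and 8.59 degrees, less where a joint would pass 70% of its speed; a pose out of reach is approached as far as the arm can. A call with a gripper value outside its range is refused whole. The fingers move at their own pace and stop on an object; the grip force is fixed at half the most. Time passes only in rows, so rows that do not move let the fingers close. It gives the time, the measured TCP pose, the force and the opening at its end, in the units of the state.
- arm.get_state(): the state, without advancing time (a new reading comes with each control period).
- vision.camera(name): name is "scene" or "top" or "wrist"; returns (picture, depth): 480x640x3 uint8, blue, green, red; 480x640 float32, m along the optical axis (not along the pixel's ray), 0 where there is no reading.
- vision.calibration(name): a dict with "fx", "fy", "cx", "cy" (pixels), "world_from_camera" (4x4, takes a point from camera to world coordinates); the wrist camera has in their place "tool_from_camera" (4x4, takes a point from camera to tool coordinates, whose origin is the TCP and whose axes are the flange's). Camera axes: x right, y down, z forward; pixel columns grow to the right and rows downward; lengths in m; the calibration is good to about 2 mm. A picture is of the moment at which its call begins: read the wrist's pose just before it. calibration takes no time and is no camera call.
- workorder.finish_job(): hands the job in, once; it reports no verdict.
The state is a dict: "time_s": time; "q": joint angles; "dq": joint speeds; "effort": joint torques, N m; "eef_pos": TCP position; "ee_rot": TCP orientation; "wrist_force": force on the tool from outside, world axes, zero at the start; "ft_torque": the same for the moment, N m; "grip_width": opening from 0.0 (shut) to 1.0 (fully open).
Only numpy, scipy, OpenCV 4.12 (cv2) and the standard library are available. Lean on these libraries where they do the work, as an engineer would, in place of code of your own. Each camera call takes 0.05 s, during which the arm holds its last target. There are 200 camera calls.

## Working session

There is one attempt and no reset: what is moved stays moved. The work goes in short steps, Python scripts to look and compute and a tool call to move; the robot and the scene stay as the last step left them, time stands still between calls to the robot, and variables do not carry over. Pictures are saved under pics/ and viewed, about 8 in all and at most 12, crops included, and the job is handed in when it is done.

Besides the shell and the picture viewer there is one more tool, called after "Request:" by a JSON object that holds its "method" and its "body", one argument or row to a line. play_rows: Moves the arm, as the interface text tells. Its arguments: {"type":"object","properties":{"series":{"type":"array"}},"required":["series"]}

```bash
mkdir -p pics; ls; cat > h.py <<'E'
from plant import arm, vision, workorder
import numpy as np, cv2
def grab(n):
    s=arm.get_state(); p,d=vision.camera(n); c=vision.calibration(n)
    return s,p,d,c
def pts(d,c,T=None):
    T=np.array(c["world_from_camera"]) if T is None else T
    v,u=np.mgrid[:480,:640]
    P=np.stack([(u-c["cx"])/c["fx"]*d,(v-c["cy"])/c["fy"]*d,d],-1)
    return P@T[:3,:3].T+T[:3,3]
E
python3 - <<'E'
from h import *
for n in ("top","scene"):
    s,p,d,c=grab(n); cv2.imwrite(f"pics/{n}0.png",p); np.savez(f"{n}0.npz",p=p,d=d,P=pts(d,c))
    print(n,np.round(c["world_from_camera"],3).tolist(),c["fx"],c["cx"],c["cy"])
print(s)
E
```

```text
pics
top [[-0.019, -0.98, 0.198, 0.213], [-1.0, 0.02, -0.001, -0.029], [-0.003, -0.198, -0.98, 1.673], [0.0, 0.0, 0.0, 1.0]] 593.8294137229321 319.48249458374147 247.37916082874466
scene [[-0.001, 0.587, -0.81, 1.589], [1.0, 0.016, 0.01, -0.045], [0.018, -0.81, -0.587, 0.869], [0.0, 0.0, 0.0, 1.0]] 530.91349555382 311.39974055745165 234.33251501530077
{'time_s': 0.05, 'q': array([ 5.73541298e+01,  3.05438356e+00,  9.24893084e+01,  2.02269303e-04,
        8.45681485e+01, -6.81969773e+00]), 'dq': array([ 0.00115596,  0.05555202, -0.00626842, -0.08902751,  0.10192933,
       -0.07340353]), 'effort': array([ 2.30411479e-04, -3.95185840e+01, -3.71655715e+01, -1.56494225e-04,
        4.12429712e-03, -2.21683996e-05]), 'eef_pos': array([0.27196473, 0.56206083, 0.23012314]), 'ee_rot': array([-1.79888975e+02, -1.34804223e-02,  1.54173795e+02]), 'wrist_force': array([ 0.50181122, -0.22728718,  0.1480107 ]), 'ft_torque': array([-0.01061084,  0.01508561,  0.01609054]), 'grip_width': 1.002432509413274}
```

View pics/top0.png

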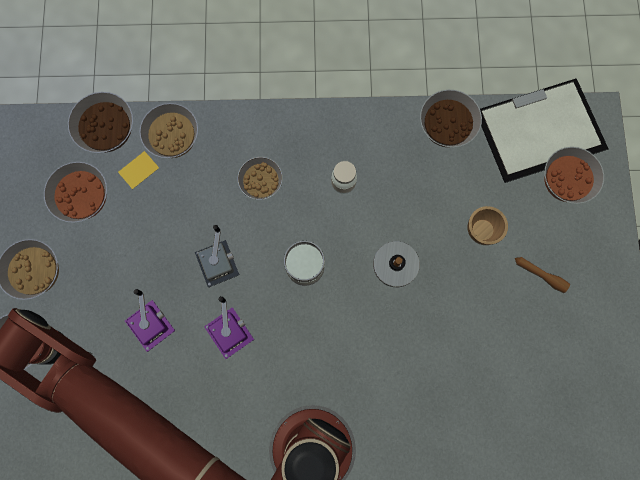

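View pics/scene0.png

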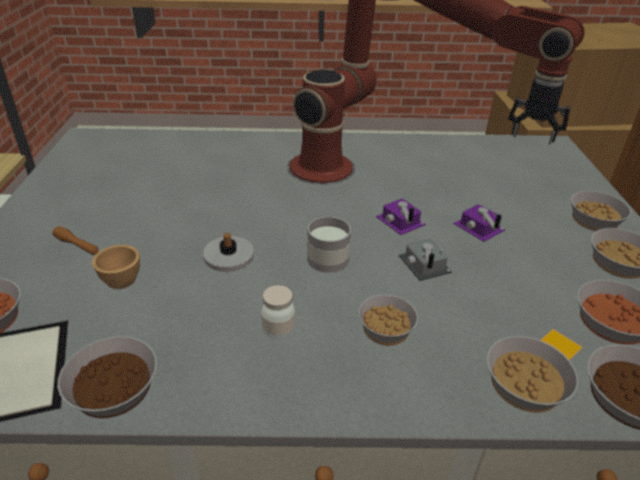

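Top view: grey counter at (217,262) with pin at (216,229), tin (304,262), lid set (397,264), bowl (260,178), jar (344,176), mortar (488,226). Two purple decoys at (150,325) and (229,332). The scene view agrees.

```bash
python3 - <<'E'
from h import *
z=np.load("top0.npz");P,p,d=z["P"],z["p"],z["d"]
def roi(u,v,r):
    m=np.zeros((480,640),bool);m[v-r:v+r,u-r:u+r]=1;return m&(d>0)
def rep(n,m):
    q=P[m]; (c,r)=cv2.minEnclosingCircle(q[:,:2].astype(np.float32)) if len(q) else ((0,0),0)
    print(n,len(q),np.round(np.median(q,0),4) if len(q) else '', "circ",np.round(c,4),round(r,4))
Z=P[...,2]
print("table",np.median(Z[roi(300,370,15)]))
rep("tinrim",roi(304,262,30)&(Z>.09)&(Z<.112))
rep("tin fill",roi(304,262,30)&(Z>.05)&(Z<.07))
rep("plate",roi(397,264,32)&(Z>.017)&(Z<.033))
rep("collar",roi(397,264,20)&(Z>.038)&(Z<.058))
rep("stem",roi(397,264,20)&(Z>.064))
m=roi(217,255,40)
rep("block",m&(Z>.040)&(Z<.052)); rep("arm",m&(Z>.054)&(Z<.068)); rep("pin",m&(Z>.08))
rect=cv2.minAreaRect(P[m&(Z>.03)&(Z<.052)][:,:2].astype(np.float32)); print("blockrect",rect)
for n,a,h in (("bowl",(260,178,26),.03),("jar",(344,176,22),.085),("mortar",(488,226,26),.06)): rep(n,roi(*a)&(Z>h))
im=np.hstack([cv2.resize(p[215:295,177:257],(400,400),interpolation=2),cv2.resize(p[224:304,357:437],(400,400),interpolation=2)])
cv2.imwrite("pics/crop.png",im)
E
```

```text
table -0.0002619054471932891
tinrim 224 [0.4996 0.0153 0.099 ] circ [0.4964 0.012 ] 0.0551
tin fill 606 [0.4976 0.0136 0.0672] circ [0.4941 0.0113] 0.0545
plate 1358 [ 0.4927 -0.2446  0.0237] circ [ 0.4956 -0.246 ] 0.0657
collar 135 [ 0.4928 -0.243   0.0468] circ [ 0.496  -0.2573] 0.0323
stem 43 [ 0.4962 -0.2459  0.0725] circ [ 0.4953 -0.247 ] 0.0103
block 582 [0.5035 0.262  0.0454] circ [0.5179 0.2672] 0.0606
arm 170 [0.5376 0.2581 0.0583] circ [0.5349 0.2626] 0.0628
pin 27 [0.5933 0.2524 0.0949] circ [0.5941 0.2527] 0.0073
blockrect ((0.5195225477218628, 0.2597271502017975), (0.10753878951072693, 0.08916325867176056), 20.989757537841797)
bowl 858 [0.7571 0.1392 0.0371] circ [0.7472 0.1354] 0.0661
jar 405 [ 0.7432 -0.1038  0.0988] circ [ 0.7442 -0.103 ] 0.033
mortar 430 [ 0.5951 -0.504   0.0683] circ [ 0.591  -0.4989] 0.0562
```

View pics/crop.png

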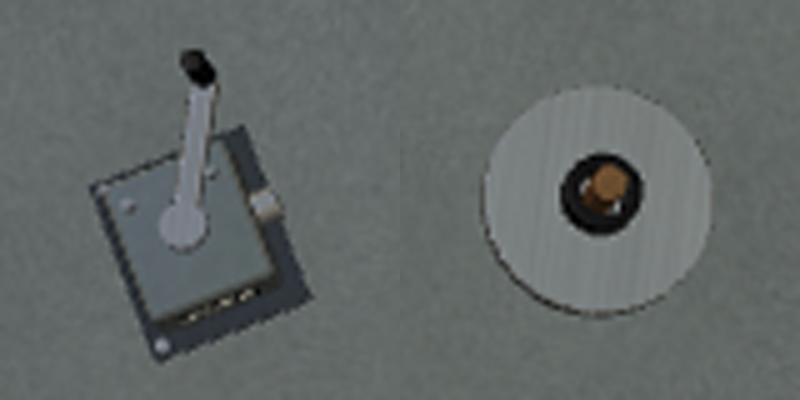

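The crop shows the hub near (213,260) and the pin at (216,229), with the arm nearly along +x. The lids are nested, with the stem inside the collar. I'm moving above the pin and will check with the wrist camera there.

Request:
{"method": "play_rows", "body": {
  "series": [
    {"claw": 1, "travel": [27, -26, 0], "yaw": 0.028},
    {"claw": 1, "travel": [27, -26, 0], "yaw": 0.028},
    {"claw": 1, "travel": [27, -26, 0], "yaw": 0.028},
    {"claw": 1, "travel": [27, -26, 0], "yaw": 0.028},
    {"claw": 1, "travel": [27, -26, 0], "yaw": 0.028},
    {"claw": 1, "travel": [27, -26, 0], "yaw": 0.028},
    {"claw": 1, "travel": [27, -26, 0], "yaw": 0.028},
    {"claw": 1, "travel": [27, -26, 0], "yaw": 0.028},
    {"claw": 1, "travel": [27, -26, 0], "yaw": 0.028},
    {"claw": 1, "travel": [27, -26, 0], "yaw": 0.028},
    {"claw": 1, "travel": [27, -26, 0], "yaw": 0.028},
    {"claw": 1, "travel": [25, -23, 0], "yaw": 0.029},
    {"claw": 1, "travel": [0, 0, 0], "yaw": 0},
    {"claw": 1, "travel": [0, 0, 0], "yaw": 0},
    {"claw": 1, "travel": [0, 0, 0], "yaw": 0}
  ]
}}

```text
time_s: 1.6
eef_pos: [0.5936, 0.2541, 0.2308]
ee_rot: [-180.0, -0.1, 173.5]
wrist_force: [0.0, 0.2, -0.1]
grip_width: 1.0
```

```bash
cat >> h.py <<'E'
from scipy.spatial.transform import Rotation as Ro
def wrist():
    s,p,d,c=grab("wrist"); T=np.eye(4); T[:3,:3]=Ro.from_euler("xyz",s["ee_rot"],degrees=True).as_matrix(); T[:3,3]=s["eef_pos"]
    return s,p,d,pts(d,c,T@np.array(c["tool_from_camera"]))
E
python3 - <<'E'
from h import *
s,p,d,P=wrist(); print(s["eef_pos"],s["ee_rot"],s["q"])
cv2.imwrite("pics/w1.png",p)
ok=(d>0); Z=P[...,2]; near=ok&(np.hypot(P[...,0]-.594,P[...,1]-.2527)<.03)
q=P[near&(Z>.08)&(Z<.11)]; print("pin",len(q),np.median(q,0), cv2.minEnclosingCircle(q[:,:2].astype(np.float32)) if len(q) else '')
z=np.load("top0.npz"); print("hub top",z["P"][258:263,211:216].reshape(-1,3).mean(0))
a=P[ok&(Z>.054)&(Z<.063)&(np.hypot(P[...,0]-.54,P[...,1]-.26)<.08)]; print(len(a), cv2.fitLine(a[:,:2].astype(np.float32),2,0,.01,.01).ravel(), a.min(0),a.max(0))
E
```

```text
[0.59355347 0.25412674 0.23084673] [-1.79998514e+02 -5.76123781e-02  1.73511829e+02] [ 1.65696876e+01  5.82073805e+00  8.95010200e+01  2.12870766e-02
  8.47318341e+01 -6.69441069e+01]
pin 271 [0.59490073 0.25256051 0.09737397] ((0.5970364809036255, 0.2523142099380493), 0.007122964598238468)
hub top [0.49748589 0.25204241 0.12309809]
1974 [ 0.98920673 -0.14652663  0.54040104  0.26005372] [0.50045395 0.24610298 0.05487254] [0.5981135  0.2969512  0.06290286]
```

View pics/w1.png

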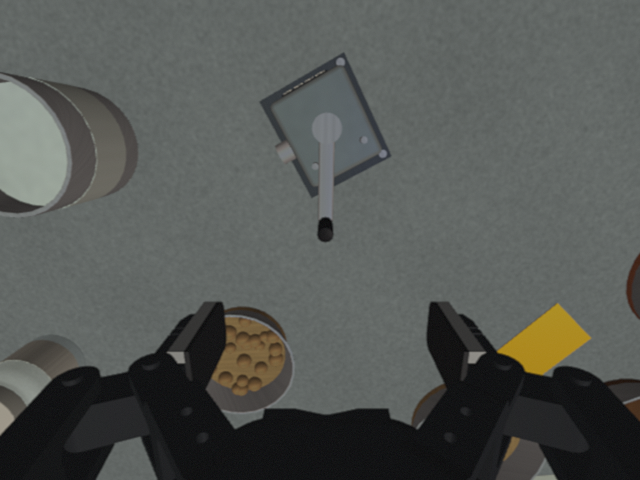

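The wrist view shows the pin at (325,228), midway between the fingers. The pin is at (0.596, 0.2524) and the lever angle is about −8.4°. I'll descend with a partial closure and work out the arc increments.

Request:
{"method": "play_rows", "body": {
  "series": [
    {"claw": 0, "travel": [1, -1, -25], "yaw": 0},
    {"claw": 0, "travel": [1, -1, -25], "yaw": 0},
    {"claw": 0, "travel": [0, 0, -25], "yaw": -0.017},
    {"claw": 0, "travel": [0, 0, -25], "yaw": -0.017},
    {"claw": 0, "travel": [0, 0, -25], "yaw": 0},
    {"claw": 0, "travel": [0, 0, -20], "yaw": 0},
    {"claw": 0, "travel": [0, 0, -20], "yaw": 0},
    {"claw": -0.45, "travel": [0, 0, 0], "yaw": 0},
    {"claw": -0.45, "travel": [0, 0, 0], "yaw": 0},
    {"claw": -0.45, "travel": [0, 0, 0], "yaw": 0},
    {"claw": -0.45, "travel": [0, 0, 0], "yaw": 0}
  ]
}}

```text
time_s: 2.75
eef_pos: [0.5973, 0.2521, 0.0682]
ee_rot: [179.9, 0.2, 171.6]
wrist_force: [0.2, -0.4, -0.1]
grip_width: 0.274
```

```bash
python3 - <<'E'
from h import *
a=np.radians(-8.4)+np.arange(0,24)*.05
x=np.round(np.c_[511.5+85.4*np.cos(a),264.8+85.4*np.sin(a)]); print(np.diff(x,axis=0).astype(int).tolist(), x[[0,20]])
s,p,d,P=wrist(); print(s["eef_pos"],s["ee_rot"],s["wrist_force"],s["grip_width"])
cv2.imwrite("pics/w2.png",p[::1])
E
```

```text
[[1, 5], [0, 4], [0, 4], [0, 4], [-1, 5], [0, 4], [-1, 4], [-1, 4], [-1, 4], [-1, 4], [-2, 4], [-2, 4], [-2, 4], [-2, 4], [-2, 3], [-3, 4], [-2, 3], [-3, 3], [-3, 3], [-3, 3], [-4, 3], [-3, 2], [-4, 3]] [[596. 252.]
 [568. 329.]]
[0.59728601 0.25210276 0.06824605] [1.79926938e+02 1.55833804e-01 1.71551198e+02] [ 0.16850387 -0.37025281 -0.10310307] 0.27390588937890464
```

View pics/w2.png

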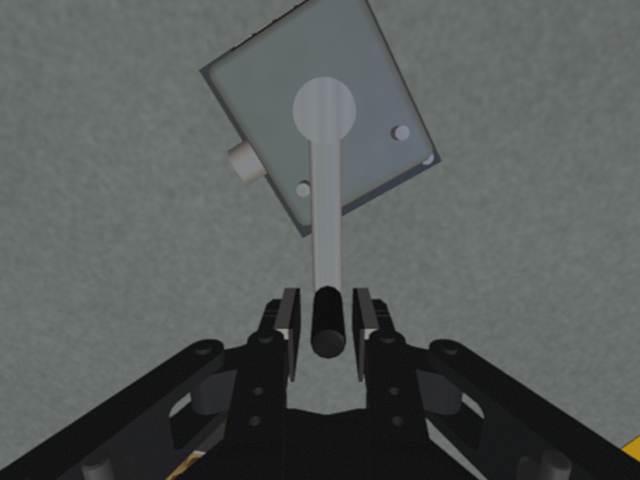

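The pin at (328,320) sits between the pads at (291,330) and (368,330). Starting the swing.

Request:
{"method": "play_rows", "body": {
  "series": [
    {"claw": -0.45, "travel": [1, 5, 0], "yaw": 0.05},
    {"claw": -0.45, "travel": [0, 4, 0], "yaw": 0.05},
    {"claw": -0.45, "travel": [0, 4, 0], "yaw": 0.05},
    {"claw": -0.45, "travel": [0, 4, 0], "yaw": 0.05},
    {"claw": -0.45, "travel": [-1, 5, 0], "yaw": 0.05},
    {"claw": -0.45, "travel": [0, 4, 0], "yaw": 0.05},
    {"claw": -0.45, "travel": [-1, 4, 0], "yaw": 0.05},
    {"claw": -0.45, "travel": [-1, 4, 0], "yaw": 0.05},
    {"claw": -0.45, "travel": [-1, 4, 0], "yaw": 0.05},
    {"claw": -0.45, "travel": [-1, 4, 0], "yaw": 0.05},
    {"claw": -0.45, "travel": [-2, 4, 0], "yaw": 0.05},
    {"claw": -0.45, "travel": [-2, 4, 0], "yaw": 0.05},
    {"claw": -0.45, "travel": [-2, 4, 0], "yaw": 0.05},
    {"claw": -0.45, "travel": [-2, 4, 0], "yaw": 0.05},
    {"claw": -0.45, "travel": [-2, 3, 0], "yaw": 0.05},
    {"claw": -0.45, "travel": [-3, 4, 0], "yaw": 0.05},
    {"claw": -0.45, "travel": [-2, 3, 0], "yaw": 0.05},
    {"claw": -0.45, "travel": [-3, 3, 0], "yaw": 0.05},
    {"claw": -0.45, "travel": [0, 0, 0], "yaw": 0},
    {"claw": -0.45, "travel": [0, 0, 0], "yaw": 0}
  ]
}}

```text
time_s: 4.8
eef_pos: [0.575, 0.3222, 0.0671]
ee_rot: [-179.9, 0.0, -137.0]
wrist_force: [1.1, -2.4, 0.8]
grip_width: 0.279
```

Request:
{"method": "play_rows", "body": {
  "series": [
    {"claw": -0.45, "travel": [-3, 3, 0], "yaw": 0.05},
    {"claw": -0.45, "travel": [-3, 3, 0], "yaw": 0.05},
    {"claw": -0.45, "travel": [0, 0, 0], "yaw": 0},
    {"claw": -0.45, "travel": [0, 0, 0], "yaw": 0}
  ]
}}

```text
time_s: 5.2
eef_pos: [0.5689, 0.3284, 0.0669]
ee_rot: [-180.0, 0.0, -131.3]
wrist_force: [-0.3, -2.6, 2.3]
grip_width: 0.279
```

Request:
{"method": "play_rows", "body": {
  "series": [
    {"claw": -0.45, "travel": [-2, 2, 0], "yaw": 0.03},
    {"claw": -0.45, "travel": [0, 0, 0], "yaw": 0},
    {"claw": -0.45, "travel": [0, 0, 0], "yaw": 0}
  ]
}}

```text
time_s: 5.5
eef_pos: [0.5666, 0.3307, 0.0666]
ee_rot: [-180.0, 0.0, -129.5]
wrist_force: [2.9, -3.0, 1.9]
grip_width: 0.277
```

Request:
{"method": "play_rows", "body": {
  "series": [
    {"claw": -0.45, "travel": [-2, 2, 0], "yaw": 0.02},
    {"claw": -0.45, "travel": [0, 0, 0], "yaw": 0},
    {"claw": -0.45, "travel": [0, 0, 0], "yaw": 0}
  ]
}}

```text
time_s: 5.8
eef_pos: [0.5648, 0.3323, 0.0665]
ee_rot: [-179.9, 0.0, -128.3]
wrist_force: [2.1, -4.1, 2.1]
grip_width: 0.27
```

Request:
{"method": "play_rows", "body": {
  "series": [
    {"claw": -0.45, "travel": [-2, 1, 0], "yaw": 0.02},
    {"claw": -0.45, "travel": [0, 0, 0], "yaw": 0},
    {"claw": -0.45, "travel": [0, 0, 0], "yaw": 0}
  ]
}}

```text
time_s: 6.1
eef_pos: [0.5642, 0.3325, 0.0666]
ee_rot: [-179.8, 0.1, -127.2]
wrist_force: [7.5, -6.6, -0.1]
grip_width: 0.278
```

Force rose to 10 N against the 2.6 N spring and motion stopped, so the lever is at its stop. I'll back off slightly, open and lift.

Request:
{"method": "play_rows", "body": {
  "series": [
    {"claw": -0.45, "travel": [4, -4, 0], "yaw": -0.03},
    {"claw": -0.45, "travel": [4, -4, 0], "yaw": -0.05},
    {"claw": 1, "travel": [0, 0, 0], "yaw": 0},
    {"claw": 1, "travel": [0, 0, 0], "yaw": 0},
    {"claw": 1, "travel": [0, 0, 30], "yaw": 0},
    {"claw": 1, "travel": [0, 0, 40], "yaw": 0},
    {"claw": 1, "travel": [0, 0, 50], "yaw": 0},
    {"claw": 1, "travel": [0, 0, 40], "yaw": 0},
    {"claw": 1, "travel": [0, 0, 0], "yaw": 0},
    {"claw": 1, "travel": [0, 0, 0], "yaw": 0}
  ]
}}

```text
time_s: 7.1
eef_pos: [0.5701, 0.3265, 0.2276]
ee_rot: [180.0, 0.1, -131.7]
wrist_force: [-0.4, 0.6, -0.5]
grip_width: 1.0
```

```bash
python3 - <<'E'
from h import *
s,p,d,P=wrist(); print(s["eef_pos"],s["ee_rot"],s["q"])
Z=P[...,2]; q=P[(d>0)&(Z>.085)&(Z<.11)&(np.hypot(P[...,0]-.5115,P[...,1]-.2648)<.11)&(p.max(2)<70)]
print("pin",len(q),np.median(q,0) if len(q) else '')
E
```

```text
[0.57008251 0.32652426 0.22760696] [ 1.79985018e+02  1.30312062e-01 -1.31668696e+02] [ 2.32882505e+01  7.31527075e+00  8.81950176e+01  6.90671022e-02
  8.43779963e+01 -1.15049770e+02]
pin 277 [0.59582993 0.25259082 0.0973871 ]
```

The lever is back at rest: the pin reads (0.596, 0.2526), the same as before. Moving to the lids.

Request:
{"method": "play_rows", "body": {
  "series": [
    {"claw": 1, "travel": [-5, -20, 0], "yaw": -0.056},
    {"claw": 1, "travel": [-5, -38, 0], "yaw": -0.056},
    {"claw": 1, "travel": [-5, -40, 0], "yaw": -0.056},
    {"claw": 1, "travel": [-5, -40, 0], "yaw": -0.056},
    {"claw": 1, "travel": [-5, -40, 0], "yaw": -0.056},
    {"claw": 1, "travel": [-5, -40, 0], "yaw": -0.056},
    {"claw": 1, "travel": [-5, -40, 0], "yaw": -0.056},
    {"claw": 1, "travel": [-5, -40, 0], "yaw": -0.056},
    {"claw": 1, "travel": [-5, -40, 0], "yaw": -0.056},
    {"claw": 1, "travel": [-5, -40, 0], "yaw": -0.056},
    {"claw": 1, "travel": [-5, -40, 0], "yaw": -0.056},
    {"claw": 1, "travel": [-5, -40, 0], "yaw": -0.056},
    {"claw": 1, "travel": [-5, -40, 0], "yaw": -0.056},
    {"claw": 1, "travel": [-5, -40, -20], "yaw": -0.056},
    {"claw": 1, "travel": [-5, -35, -20], "yaw": -0.056},
    {"claw": 1, "travel": [0, 0, 0], "yaw": 0},
    {"claw": 1, "travel": [0, 0, 0], "yaw": 0},
    {"claw": 1, "travel": [0, 0, 0], "yaw": 0}
  ]
}}

```text
time_s: 8.95
eef_pos: [0.4952, -0.2462, 0.1856]
ee_rot: [179.9, -0.1, -179.8]
wrist_force: [1.3, 0.1, 0.2]
grip_width: 1.0
```

```bash
python3 - <<'E'
from h import *
s,p,d,P=wrist(); print(s["eef_pos"],s["ee_rot"],s["q"])
cv2.imwrite("pics/w3.png",p)
Z=P[...,2]; n=(d>0)&(np.hypot(P[...,0]-.4953,P[...,1]+.2465)<.08)
for nm,a,b in (("stem",.068,.08),("collar",.04,.054),("plate",.018,.03)):
    q=P[n&(Z>a)&(Z<b)]; print(nm,len(q),np.median(q,0) if len(q) else '',cv2.minEnclosingCircle(q[:,:2].astype(np.float32)) if len(q) else '')
E
```

```text
[ 0.4952307  -0.24623364  0.18559741] [ 1.79918368e+02 -5.57509265e-02 -1.79791590e+02] [-3.41654195e+01 -4.88899505e+00  1.04653460e+02  3.64176620e-02
  8.03276407e+01 -1.24379937e+02]
stem 493 [ 0.49774011 -0.2477426   0.07387565] ((0.498370498418808, -0.24737772345542908), 0.00999451708048582)
collar 1291 [ 0.49222891 -0.24706122  0.04770329] ((0.49819424748420715, -0.24737367033958435), 0.02207878790795803)
plate 13269 [ 0.49017883 -0.24783423  0.02392351] ((0.4984060227870941, -0.24732179939746857), 0.0649738758802414)
```

View pics/w3.png

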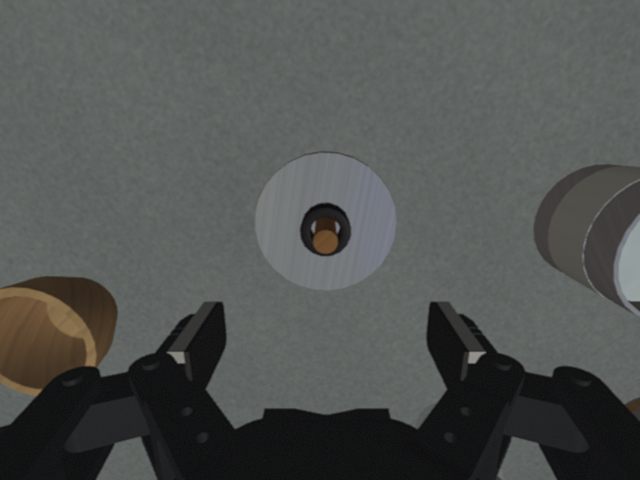

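The wrist view shows the lid set at (326,222) and the stem top at (326,241), fits agreeing at (0.498, −0.247). Descending to the stem.

Request:
{"method": "play_rows", "body": {
  "series": [
    {"claw": 0.2, "travel": [3, -1, -25], "yaw": 0},
    {"claw": 0.2, "travel": [0, 0, -30], "yaw": 0},
    {"claw": 0.2, "travel": [0, 0, -30], "yaw": 0},
    {"claw": 0.2, "travel": [0, 0, -25], "yaw": 0},
    {"claw": 0.2, "travel": [0, 0, -15], "yaw": 0},
    {"claw": 0.2, "travel": [0, 0, -8], "yaw": 0},
    {"claw": 0.2, "travel": [0, 0, 0], "yaw": 0},
    {"claw": 0.2, "travel": [0, 0, 0], "yaw": 0}
  ]
}}

```text
time_s: 9.8
eef_pos: [0.4993, -0.2488, 0.0547]
ee_rot: [-179.9, 0.1, -179.8]
wrist_force: [0.1, 0.2, 0.1]
grip_width: 0.598
```

Request:
{"method": "play_rows", "body": {
  "series": [
    {"claw": -1, "travel": [0, 0, 0], "yaw": 0},
    {"claw": -1, "travel": [0, 0, 0], "yaw": 0},
    {"claw": -1, "travel": [0, 0, 0], "yaw": 0},
    {"claw": -1, "travel": [0, 0, 0], "yaw": 0},
    {"claw": -1, "travel": [0, 0, 0], "yaw": 0},
    {"claw": -1, "travel": [0, 0, 0], "yaw": 0},
    {"claw": -1, "travel": [0, 0, 0], "yaw": 0}
  ]
}}

```text
time_s: 10.5
eef_pos: [0.499, -0.2486, 0.0544]
ee_rot: [-180.0, 0.1, -179.9]
wrist_force: [0.3, 2.8, 5.1]
grip_width: 0.197
```

Request:
{"method": "play_rows", "body": {
  "series": [
    {"claw": -1, "travel": [0, 0, 4], "yaw": 0},
    {"claw": -1, "travel": [0, 0, 8], "yaw": 0},
    {"claw": -1, "travel": [0, 0, 15], "yaw": 0},
    {"claw": -1, "travel": [0, 0, 20], "yaw": 0},
    {"claw": -1, "travel": [0, 0, 0], "yaw": 0},
    {"claw": -1, "travel": [0, 0, 0], "yaw": 0},
    {"claw": -1, "travel": [0, 0, 0], "yaw": 0}
  ]
}}

```text
time_s: 11.2
eef_pos: [0.4976, -0.2481, 0.0994]
ee_rot: [180.0, -0.1, -179.9]
wrist_force: [-0.8, -0.2, -3.7]
grip_width: 0.194
```

```bash
python3 - <<'E'
from h import *
s,p,d,P=wrist(); print(s["eef_pos"],s["ee_rot"],s["wrist_force"],s["ft_torque"],s["grip_width"])
cv2.imwrite("pics/w4.png",p)
s,p2,d,c=grab("scene"); cv2.imwrite("pics/s4.png",np.hstack([cv2.resize(p,(400,300)),cv2.resize(p2[170:320,130:330],(400,300))]))
E
```

```text
[ 0.49762603 -0.24807194  0.09936061] [ 1.79950299e+02 -8.22387292e-02 -1.79875550e+02] [-0.83103006 -0.1859198  -3.66020464] [-0.00481275  0.05366262  0.02389346] 0.1943780759286131
```

View pics/s4.png

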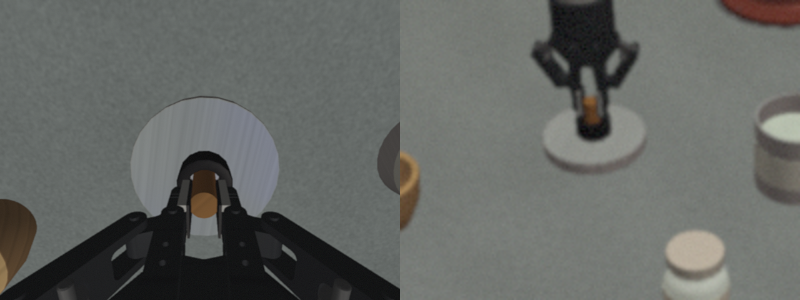

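Both lids hang level, with 3.7 N carried (about 3.3 N expected). I'll lift, go part way and measure the tin rim.

Request:
{"method": "play_rows", "body": {
  "series": [
    {"claw": -1, "travel": [0, 0, 20], "yaw": 0},
    {"claw": -1, "travel": [0, 0, 30], "yaw": 0},
    {"claw": -1, "travel": [0, 0, 30], "yaw": 0},
    {"claw": -1, "travel": [0, 10, 30], "yaw": 0},
    {"claw": -1, "travel": [0, 18, 30], "yaw": 0},
    {"claw": -1, "travel": [0, 20, 10], "yaw": 0},
    {"claw": -1, "travel": [0, 20, 0], "yaw": 0},
    {"claw": -1, "travel": [0, 20, 0], "yaw": 0},
    {"claw": -1, "travel": [0, 20, 0], "yaw": 0},
    {"claw": -1, "travel": [0, 15, 0], "yaw": 0},
    {"claw": -1, "travel": [0, 5, 0], "yaw": 0},
    {"claw": -1, "travel": [0, 0, 0], "yaw": 0},
    {"claw": -1, "travel": [0, 0, 0], "yaw": 0},
    {"claw": -1, "travel": [0, 0, 0], "yaw": 0}
  ]
}}

```text
time_s: 12.7
eef_pos: [0.4983, -0.1211, 0.2502]
ee_rot: [-180.0, -0.0, -179.9]
wrist_force: [0.9, -0.7, -2.7]
grip_width: 0.196
```

```bash
python3 - <<'E'
from h import *
s,p,d,P=wrist(); print(s["eef_pos"],s["ee_rot"],s["wrist_force"],s["grip_width"])
Z=P[...,2]; n=(d>0)&(np.hypot(P[...,0]-.499,P[...,1]-.0115)<.085)
q=P[n&(Z>.097)&(Z<.105)]; print(len(q),np.median(q[:,2]),q.min(0),q.max(0),cv2.minEnclosingCircle(q[:,:2].astype(np.float32)))
A=np.c_[2*q[:,:2],np.ones(len(q))]; x=np.linalg.lstsq(A,(q[:,:2]**2).sum(1),rcond=None)[0]; print("fit",x[:2],np.sqrt(x[2]+x[0]**2+x[1]**2))
# lid: plate at held height
h=P[(d>0)&(abs(Z-(s["eef_pos"][2]-.0544+.024))<.004)&(np.hypot(P[...,0]-s["eef_pos"][0],P[...,1]-s["eef_pos"][1])<.07)]
A=np.c_[h[:,:2],np.ones(len(h))]; print("plate plane",len(h),np.linalg.lstsq(A,h[:,2],rcond=None)[0],h[:,2].mean(),cv2.minEnclosingCircle(h[:,:2].astype(np.float32)))
E
```

```text
[ 0.49830068 -0.12114282  0.25024611] [-1.79984567e+02 -9.82716322e-03 -1.79923652e+02] [ 0.87805687 -0.72272324 -2.70976256] 0.19615914167310006
1529 0.09965431366973154 [ 0.44470718 -0.03768133  0.09700529] [0.55437118 0.06591524 0.10211946] ((0.49933040142059326, 0.011699977330863476), 0.05545720085501671)
fit [0.49912627 0.01070028] 0.05255323242651259
plate plane 29457 [-0.0018212   0.00650118  0.22143259] 0.21977326850742737 ((0.49692684412002563, -0.12091241776943207), 0.06521188467741013)
```

The tin rim is at (0.4993, 0.0117), z 0.0997, and the held plate is level. I'll move over the tin and come down partway.

Request:
{"method": "play_rows", "body": {
  "series": [
    {"claw": -1, "travel": [1, 8, 0], "yaw": 0},
    {"claw": -1, "travel": [1, 15, 0], "yaw": 0},
    {"claw": -1, "travel": [0, 20, 0], "yaw": 0},
    {"claw": -1, "travel": [0, 20, 0], "yaw": 0},
    {"claw": -1, "travel": [0, 20, 0], "yaw": 0},
    {"claw": -1, "travel": [0, 20, 0], "yaw": 0},
    {"claw": -1, "travel": [0, 15, 0], "yaw": 0},
    {"claw": -1, "travel": [0, 10, 0], "yaw": 0},
    {"claw": -1, "travel": [0, 4, 0], "yaw": 0},
    {"claw": -1, "travel": [0, 0, -20], "yaw": 0},
    {"claw": -1, "travel": [0, 0, -25], "yaw": 0},
    {"claw": -1, "travel": [0, 0, -20], "yaw": 0},
    {"claw": -1, "travel": [0, 0, -15], "yaw": 0},
    {"claw": -1, "travel": [0, 0, -10], "yaw": 0},
    {"claw": -1, "travel": [0, 0, 0], "yaw": 0},
    {"claw": -1, "travel": [0, 0, 0], "yaw": 0},
    {"claw": -1, "travel": [0, 0, 0], "yaw": 0}
  ]
}}

```text
time_s: 14.45
eef_pos: [0.5012, 0.0114, 0.1618]
ee_rot: [-180.0, 0.1, -179.9]
wrist_force: [0.9, -0.1, -2.1]
grip_width: 0.196
```

```bash
python3 - <<'E'
from h import *
s,p,d,c=grab("scene"); print(s["eef_pos"],s["wrist_force"])
cv2.imwrite("pics/s5.png",cv2.resize(p[150:300,230:430],(600,450)))
E
```

```text
[0.50122736 0.01137252 0.16177237] [ 0.86277922 -0.07274625 -2.11786741]
```

View pics/s5.png

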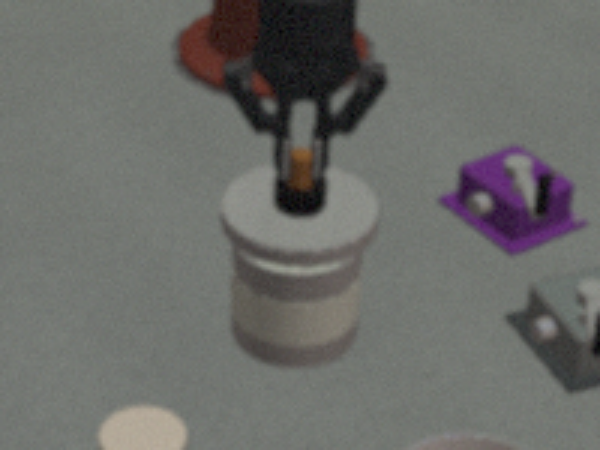

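The lids hang centred just above the tin. Lowering slowly.

Request:
{"method": "play_rows", "body": {
  "series": [
    {"claw": -1, "travel": [0, 0, -4], "yaw": 0},
    {"claw": -1, "travel": [0, 0, -4], "yaw": 0},
    {"claw": -1, "travel": [0, 0, -4], "yaw": 0},
    {"claw": -1, "travel": [0, 0, -3], "yaw": 0},
    {"claw": -1, "travel": [0, 0, -3], "yaw": 0},
    {"claw": -1, "travel": [0, 0, -2], "yaw": 0},
    {"claw": -1, "travel": [0, 0, 0], "yaw": 0},
    {"claw": -1, "travel": [0, 0, 0], "yaw": 0},
    {"claw": -1, "travel": [0, 0, 0], "yaw": 0}
  ]
}}

```text
time_s: 15.4
eef_pos: [0.5004, 0.0115, 0.1405]
ee_rot: [-180.0, 0.0, -179.9]
wrist_force: [-0.5, -0.9, -2.3]
grip_width: 0.199
```

Request:
{"method": "play_rows", "body": {
  "series": [
    {"claw": -1, "travel": [0, 0, -1], "yaw": 0},
    {"claw": -1, "travel": [0, 0, -1], "yaw": 0},
    {"claw": -1, "travel": [0, 0, 0], "yaw": 0},
    {"claw": -1, "travel": [0, 0, 0], "yaw": 0}
  ]
}}

```text
time_s: 15.8
eef_pos: [0.5005, 0.0116, 0.1386]
ee_rot: [180.0, 0.0, -179.9]
wrist_force: [-0.8, 1.3, -0.4]
grip_width: 0.195
```

Request:
{"method": "play_rows", "body": {
  "series": [
    {"claw": -1, "travel": [0, 0, -1], "yaw": 0},
    {"claw": -1, "travel": [0, 0, 0], "yaw": 0},
    {"claw": -1, "travel": [0, 0, 0], "yaw": 0},
    {"claw": -1, "travel": [0, 0, 0], "yaw": 0}
  ]
}}

```text
time_s: 16.2
eef_pos: [0.5006, 0.0117, 0.1384]
ee_rot: [180.0, 0.0, -179.9]
wrist_force: [-3.4, 1.4, 4.6]
grip_width: 0.196
```

Contact came at exactly the expected height: 0.1384, with 4.6 N up. Releasing.

Request:
{"method": "play_rows", "body": {
  "series": [
    {"claw": -0.3, "travel": [0, 0, 0], "yaw": 0},
    {"claw": -0.3, "travel": [0, 0, 0], "yaw": 0},
    {"claw": -0.3, "travel": [0, 0, 0], "yaw": 0},
    {"claw": 1, "travel": [0, 0, 0], "yaw": 0},
    {"claw": 1, "travel": [0, 0, 0], "yaw": 0},
    {"claw": 1, "travel": [0, 0, 10], "yaw": 0},
    {"claw": 1, "travel": [0, 0, 25], "yaw": 0},
    {"claw": 1, "travel": [0, 0, 35], "yaw": 0},
    {"claw": 1, "travel": [0, 0, 30], "yaw": 0},
    {"claw": 1, "travel": [0, 0, 10], "yaw": 0},
    {"claw": 1, "travel": [0, 0, 0], "yaw": 0},
    {"claw": 1, "travel": [0, 0, 0], "yaw": 0},
    {"claw": 1, "travel": [0, 0, 0], "yaw": 0}
  ]
}}

```text
time_s: 17.5
eef_pos: [0.4992, 0.0117, 0.2449]
ee_rot: [180.0, -0.2, -179.9]
wrist_force: [-1.2, -1.0, -0.6]
grip_width: 1.003
```

```bash
python3 - <<'E'
from h import *
s,p,d,P=wrist(); print(s["eef_pos"],s["ee_rot"])
cv2.imwrite("pics/w6.png",p)
Z=P[...,2]; n=(d>0)&(np.hypot(P[...,0]-.5,P[...,1]-.0115)<.08)
for nm,a,b in (("stem",.150,.165),("collar",.125,.138),("plate",.1,.116)):
    q=P[n&(Z>a)&(Z<b)]; print(nm,len(q),np.median(q,0),cv2.minEnclosingCircle(q[:,:2].astype(np.float32)))
A=np.c_[q[:,:2]-q[:,:2].mean(0),np.ones(len(q))]; print("tilt",np.linalg.lstsq(A,q[:,2],rcond=None)[0])
E
```

```text
[0.49923631 0.01166802 0.24492306] [ 179.97146288   -0.22092072 -179.87485449]
stem 615 [0.4989297  0.01152947 0.1577854 ] ((0.500152051448822, 0.011045742779970169), 0.009874583221971989)
collar 1456 [0.49208448 0.01231283 0.13164166] ((0.4983455240726471, 0.012179612182080746), 0.02203962951898575)
plate 15609 [0.4897633  0.01226406 0.10789587] ((0.49846580624580383, 0.012079144828021526), 0.06506098806858063)
tilt [-0.00067821  0.00053773  0.10791291]
```

View pics/w6.png

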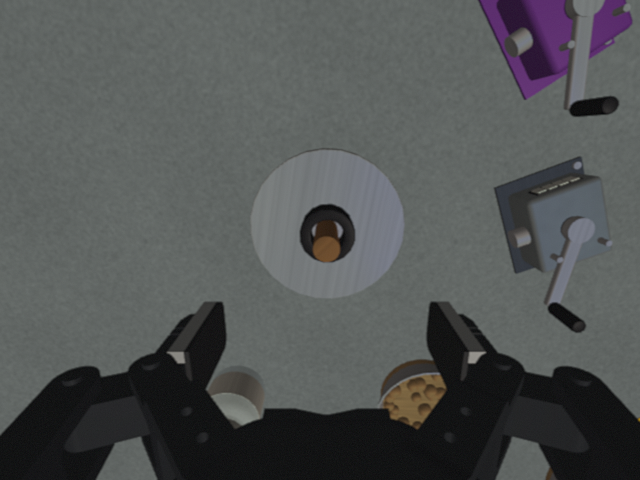

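Seated and level: stem top 0.1578, plate 0.1079, tilt under 0.1°. Going down around the collar.

Request:
{"method": "play_rows", "body": {
  "series": [
    {"claw": 0.6, "travel": [0, 0, -25], "yaw": 0},
    {"claw": 0.6, "travel": [-1, 0, -30], "yaw": 0},
    {"claw": 0.6, "travel": [0, 0, -30], "yaw": 0},
    {"claw": 0.6, "travel": [0, 0, -25], "yaw": 0},
    {"claw": 0.6, "travel": [0, 0, -15], "yaw": 0},
    {"claw": 0.6, "travel": [0, 0, -8], "yaw": 0},
    {"claw": 0.6, "travel": [0, 0, -2], "yaw": 0},
    {"claw": 0.6, "travel": [0, 0, 0], "yaw": 0},
    {"claw": 0.6, "travel": [0, 0, 0], "yaw": 0}
  ]
}}

```text
time_s: 18.45
eef_pos: [0.5003, 0.0114, 0.1138]
ee_rot: [-180.0, 0.1, -179.9]
wrist_force: [-0.1, -0.3, 0.1]
grip_width: 0.802
```

Request:
{"method": "play_rows", "body": {
  "series": [
    {"claw": 0.2, "travel": [0, 0, 0], "yaw": 0},
    {"claw": 0.1, "travel": [0, 0, 0], "yaw": 0},
    {"claw": -1, "travel": [0, 0, 0], "yaw": 0},
    {"claw": -1, "travel": [0, 0, 0], "yaw": 0},
    {"claw": -1, "travel": [0, 0, 0], "yaw": 0},
    {"claw": -1, "travel": [0, 0, 0], "yaw": 0}
  ]
}}

```text
time_s: 19.05
eef_pos: [0.5001, 0.0115, 0.1137]
ee_rot: [-180.0, 0.1, -179.9]
wrist_force: [-0.9, -0.2, 6.0]
grip_width: 0.488
```

Request:
{"method": "play_rows", "body": {
  "series": [
    {"claw": -1, "travel": [0, 0, 2], "yaw": 0},
    {"claw": -1, "travel": [0, 0, 3], "yaw": 0},
    {"claw": -1, "travel": [0, 0, 5], "yaw": 0},
    {"claw": -1, "travel": [0, 0, 5], "yaw": 0},
    {"claw": -1, "travel": [0, 0, 0], "yaw": 0},
    {"claw": -1, "travel": [0, 0, 0], "yaw": 0},
    {"claw": -1, "travel": [0, 0, 0], "yaw": 0}
  ]
}}

```text
time_s: 19.75
eef_pos: [0.4992, 0.0116, 0.1271]
ee_rot: [180.0, -0.0, -179.9]
wrist_force: [-0.2, -0.1, -1.0]
grip_width: 0.493
```

Request:
{"method": "play_rows", "body": {
  "series": [
    {"claw": -1, "travel": [0, 0, 5], "yaw": 0},
    {"claw": -1, "travel": [0, 0, 8], "yaw": 0},
    {"claw": -1, "travel": [0, 0, 10], "yaw": 0},
    {"claw": -1, "travel": [0, 0, 10], "yaw": 0},
    {"claw": -1, "travel": [0, 0, 10], "yaw": 0},
    {"claw": -1, "travel": [0, 0, 10], "yaw": 0},
    {"claw": -1, "travel": [0, 0, 10], "yaw": 0},
    {"claw": -1, "travel": [0, 0, 10], "yaw": 0},
    {"claw": -1, "travel": [0, 0, 10], "yaw": 0},
    {"claw": -1, "travel": [0, 0, 7], "yaw": 0},
    {"claw": -1, "travel": [0, 0, 0], "yaw": 0},
    {"claw": -1, "travel": [0, 0, 0], "yaw": 0},
    {"claw": -1, "travel": [0, 0, 0], "yaw": 0},
    {"claw": -1, "travel": [0, 0, 0], "yaw": 0}
  ]
}}

```text
time_s: 21.15
eef_pos: [0.4989, 0.0116, 0.2165]
ee_rot: [180.0, -0.1, -179.9]
wrist_force: [0.3, 0.1, -2.0]
grip_width: 0.491
```

```bash
python3 - <<'E'
from h import *
s,p,d,P=wrist(); print(s["eef_pos"],s["ee_rot"],s["wrist_force"],s["grip_width"])
Z=P[...,2]; z0=s["eef_pos"][2]-.0058
q=P[(d>0)&(abs(Z-z0)<.006)&(np.hypot(P[...,0]-.4985,P[...,1]-.0121)<.064)&(P[...,0]<.49)]
A=np.c_[q[:,:2]-q[:,:2].mean(0),np.ones(len(q))]; print("plate",len(q),np.linalg.lstsq(A,q[:,2],rcond=None)[0])
s,p2,d,c=grab("scene"); P=pts(d,c); Z=P[...,2]
cv2.imwrite("pics/s7.png",cv2.resize(p2[110:310,200:440],(720,600)))
_,p,d,c=grab("top"); P=pts(d,c);Z=P[...,2];z=np.load("top0.npz")
for n,(u,v,r),h in (("bowl",(260,178,26),.03),("jar",(344,176,22),.085),("mortar",(488,226,26),.06)):
    for X in (P,z["P"]):
        a=X[v-r:v+r,u-r:u+r].reshape(-1,3); a=a[(a[:,2]>h)&(a[:,2]<.12)]; print(n,np.median(a,0))
E
```

```text
[0.498913   0.01158863 0.21653703] [ 1.79990614e+02 -7.43686119e-02 -1.79875587e+02] [ 0.25926513  0.10552755 -2.00931078] 0.4910098741182824
plate 24156 [-8.34267837e-04 -9.79337986e-05  2.10898805e-01]
bowl [0.75580176 0.13935741 0.03681401]
bowl [0.75713622 0.13917843 0.03711977]
jar [ 0.74314629 -0.10415289  0.09861997]
jar [ 0.74318429 -0.1038062   0.09879683]
mortar [ 0.59391105 -0.50339723  0.06819017]
mortar [ 0.59505807 -0.50403643  0.06832701]
```

View pics/s7.png

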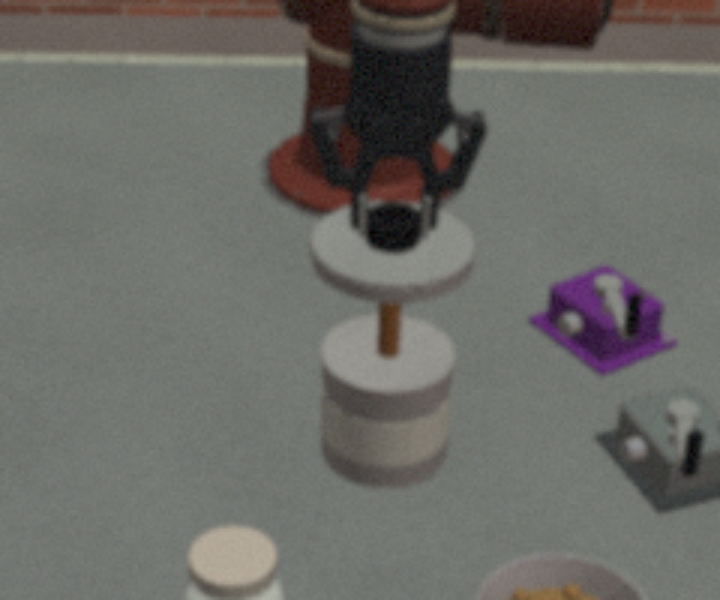

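The outer lid is held level, with its rim at about 0.193 m against the knob top at 0.158 m. The inner lid is seated on the tin, and the lever is at rest. Handing in.

```bash
python3 -c "
from h import *
print(workorder.finish_job())"
```

```text
the job is handed in; nothing more can be done
None
```

The job is handed in, with every step done in the order asked, at about 21 s of the 64 s allowed. `finish_job` reports no verdict.

- **Counter:** I swung the grey counter's lever until it stopped moving and the force rose to about 10 N, well above the 2.6 N spring force. After I let go, the pin read (0.596, 0.253), the same as before the swing.
- **Lids onto the tin:** I carried both lids by the stem knob and lowered them until contact at the expected height, pressing with about 5 N. After release the stem top was at 0.158 m and the plate was level at 0.108 m, both matching a fully seated lid.
- **Outer lid:** It was gripped by the collar and lifted straight up alone. It is held level (tilt about 0.05°) with a 2.0 N load, about 35 mm clear of the inner lid's knob. The last picture shows the inner lid still seated.
- **Bystanders:** The jar reads as before, and the bowl and mortar within 1.5 mm, which is within the camera noise. I did not re-measure the tin after the lift. Its lid read centred after placing, and the last picture shows nothing out of place.

The top camera's x readings were about 2–3 mm lower than the wrist camera's. I went by the wrist camera, and the grasps and the fit came out as expected.

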